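Angle-tighten a cam-cap bolt with the ratchet

TASK

On the cylinder head, the cam-cap bolt under the ratchet and angle gauge needs its final turn, but the ratchet is still set to loosen: push the red direction lever on top of the ratchet across to its other stop. Then swing the handle back and forth in the room it has between the fuel pump and the coolant elbow, tightening the bolt (clockwise from above) until the gauge's red needle lines up with the yellow tab and stops there, not past it; do not loosen the bolt. Leave the ratchet on the bolt, and do not disturb the loose things standing around the head.

Things in the scene. Friction and masses are not known exactly. Their poses are not given: they have to be found in the camera images.
- head: Fixed aluminium cylinder head, 430 mm (y) x 200 mm (x), origin: centre of its underside; cam caps to 137 mm high with their bolts. Vertical bolt axis at x -67, y 0 mm. The handle swings between a coolant elbow (36 mm across, top 204 mm, at x -165, y -17 mm) and a fuel pump (43 mm across, top 204 mm, at x -45, y +98 mm).
- drive_axis (a point): Point on the bolt axis in the top face of the ratchet's round steel head (44 mm across, top face 204 mm above the bench). Turns with the ratchet: x points from here along the handle, y to the left of it seen from above, z up.
- handle_grip (a point): Centre of the blue rubber handle (two black rings), 165 mm from the bolt axis, 190 mm above the bench. The rubber is 27 mm in diameter (24 mm at its middle) and reaches from 105 to 195 mm from the axis; then a bare steel shank, 17 mm thick. Axes as drive_axis. It can be pushed from either side or straddled from above; below it is free space.
- ratchet (a joint): Swing of the handle, rad, growing clockwise from above; stops at -0.65 (elbow) and +0.65 (pump); stays where left (0.15 N m drag). At 0 it points 135 deg anticlockwise of the head's +x. Lever at loosen: anticlockwise swings turn the bolt, clockwise runs free; at tighten: clockwise turns it, anticlockwise runs free. Up to 10 deg (one tooth of 36) is lost before the pawl catches.
- selector (a joint): Direction lever, rad: -0.4 at its stop for loosen (as found), +0.4 at its stop for tighten; set from about +0.25 on; near its middle the ratchet runs free both ways. It stays where it is left and takes about 0.05 N m (2 N at its tip) to move.
- lever_tip (a point): Point in the red direction lever, 28 mm from its pivot. The lever is a paddle 8 mm thick standing 3 to 18 mm above the ratchet's top face; its pivot is 36 mm from the bolt axis along the handle, its free end (30 mm from the pivot) points back over the axis. At loosen the free end lies 12 mm left of the handle's line (drive_axis +y); it must go to 12 mm right (-y).
- bolt (a joint): How far the bolt, and with it the socket and the red gauge needle, has been turned, rad, growing clockwise seen from above (tightening); 0 at the start. It takes about 0.8 N m to turn (5 N at handle_grip) and stays where it is left. Once the pawl has caught (about 1.5 deg of give) it follows the handle degree for degree.
- needle_tip (a point): Tip of the red needle on the white dial of the angle gauge (100 mm across, 170 mm above the bench, under the ratchet), 46 mm from the bolt axis. It turns with the bolt.
- marker (a joint): Where the yellow target tab has been set on the dial's rim, rad clockwise from the needle's starting place: the needle is at the tab when joint bolt equals joint marker. Between 1.6 and 2.3. Leave it as it is.
- marker_tab (a point): Point on the dial under the yellow target tab, 46 mm from the bolt axis; x points outward from the axis, y anticlockwise along the dial's rim, z up.
- tape: Bystander, to be left alone: roll of green masking tape, 100 mm across, 48 mm high, lying flat; origin: centre of its underside.
- valve_a: Bystander, to be left alone: steel poppet valve standing on its 44 mm head, 114 mm tall; origin: centre of its underside.
- valve_b: Bystander, to be left alone: second steel poppet valve, standing likewise; origin: centre of its underside.
- cc_plate: Bystander, to be left alone: clear acrylic plate, 130 x 130 x 10 mm, lying flat; origin: centre of its underside.
- lube_bottle: Bystander, to be left alone: white bottle with a red cap, 60 mm across, 170 mm tall; origin: centre of its underside.
- spring_cup: Bystander, to be left alone: dark steel valve-spring spacer, a 36 mm round spool 44 mm tall; origin: centre of its underside.

How it is judged:
On the way, in this order (a step that is already met when the one before it is completed fails the run):
1. the direction lever is pushed over to tighten (value of joint selector above 0.25 rad), for 0.2 s.
2. the bolt is turned until the needle is at the yellow tab (y of needle_tip in the frame of marker_tab between -0.006 and 0.006 m and value of joint bolt above 1.2 rad), for 0.2 s.
At the end, for the whole second after the job is handed in: The needle tip is within 6 mm of the yellow tab's line along the dial (about 7.5 degrees), the direction lever is set to tighten (above 0.25 rad), and bolt and handle are at rest (all of step 2 and value of joint selector above 0.25 rad and velocity of joint bolt between -0.03 and 0.03 rad/s and velocity of joint ratchet between -0.1 and 0.1 rad/s); the robot touches nothing.
It fails at once if the needle runs more than 10 mm (about 12 degrees) past the tab (y of needle_tip in the frame of marker_tab below -0.01 m).
It fails at once if the bolt is loosened by more than 0.15 rad (value of joint bolt below -0.15 rad).
It fails at once if a bystander is moved by more than 20 mm (distance of any of tape, valve_a, valve_b, cc_plate, lube_bottle, spring_cup from where it was at the start of the episode above 0.02 m).
It also fails if it takes over 56 s, if anything falls off the work surface, if the arm or the gripper's body presses on something with over 40 N, if the wrist force passes 120 N, or if a joint passes its speed limit or range.

ROBOT

A 7-joint arm with a two-finger parallel gripper is mounted at the origin on the work surface. World frame = base frame: x ahead of the robot, y to its left, z up, the work surface at z = 0. Lengths are in m, angles in rad, forces in N, time in s.
With the tool pointing down it reaches from about 0.35 to 0.775 m from the base axis. Payload 3.1 kg.
Tool frame: the origin (TCP) lies at the very end of the fingers, on their centre line; the grasp point (between the pads) lies 19 mm behind it; z points along the fingers, y is the line along which they close (so a half turn about z gives the same grasp; the last joint's range is limited). The gripper opens to 85 mm and grips with 20 to 120 N. Pads are 22 mm wide; open, the fingers measure 114 mm over their backs; the gripper's body (76 mm by 85 mm) begins 54 mm behind the grasp point. The pads swing forward as they close: fully open they stand 13 mm farther back than shut.
Start: joints at [-1.143, 0.311, 0.014, 1.512, -0.004, 1.319, -0.027], TCP at [0.249, 0.49, 0.231] pointing down, gripper open.
Joint ranges: [-2.7, 2.7], [-0.3, 1.91], [-1.27, 1.3], [0.12, 2.57], [-1.44, 4.58], [0.2, 2.03], [-3.05, 3.05]. Speed limits (rad/s): [2.79, 2.79, 3.14, 3.14, 3.14, 3.14, 3.14].

INTERFACE

Orientations are given as a 3x3 rotation matrix whose columns are the frame's x, y, z axes.
In Python, from cell import read_state, get_image, get_calibration, close_job gives the robot as it stands.
- The arm moves only by the shell command python3 -m handwheel 'ROWS' [OPENING] [FORCE]. ROWS is JSON, a list of rows, each a list of 4 numbers: the shift along the tool's x, y, z in cm, then the turn about the tool's z in rad. A call has 1 to 10 rows; each row is the pose to reach, as a shift and turn from the pose commanded when the call began, along the tool's axes at that moment; what a row does not reach only later rows make up. A row lasts 1/8 s, in which the tool goes at most 62.5 mm and 10.7 degrees, less where a joint would pass 70% of its speed; a pose out of reach is approached as far as the arm can. A call with a gripper value outside its range is refused whole. OPENING is the finger opening in cm, from 0 to 8.54, set as the call begins (- or left out, the last holds). The fingers move at their own pace and stop on an object; FORCE is the grip in N (left out, the last holds). Time passes only in rows, so rows that repeat a pose let the fingers close. It gives the time, the measured TCP pose, the force, the opening and the grip force at its end, in the units of the state.
- read_state(): the state, without advancing time (a new reading comes with each control period).
- get_image(name): name is "side" or "top" or "wrist"; returns the picture (480x640x3 uint8, red, green, blue); there is no depth.
- get_calibration(name): a dict with "fx", "fy", "cx", "cy" (pixels), "R" (3x3) and "t" (3): a world point X has camera coordinates R X + t. Camera axes: x right, y down, z forward; pixel columns grow to the right and rows downward; lengths in m; the calibration is good to about 2 mm. The wrist camera is an equidistant fisheye: a pixel r from the principal point sees the ray r / f radians off the axis. A picture is of the moment at which its call begins: read the wrist's pose just before it. get_calibration takes no time and is no camera call; for the wrist camera it gives the pose at the moment of the call.
- close_job(): hands the job in; it is judged then, once.
The state is a dict: "time_s": time; "qpos": joint angles; "qd": joint speeds; "effort": joint torques, N m; "eef_pos": TCP position; "tool_rot": TCP orientation; "ft_force": force on the tool from outside, world axes, zero at the start; "torque": the same for the moment, N m; "gripper_width": opening from 0.0 (shut) to 1.0 (fully open); "grip_force": force on a finger pad.
Only numpy, scipy, OpenCV 4.12 (cv2) and the standard library are available. Lean on these libraries where they do the work, as an engineer would, in place of code of your own. Each camera call takes 0.05 s, during which the arm holds its last target. There are 200 camera calls.

## Working session

There is one attempt and no reset: what is moved stays moved. The work goes in short steps, Python scripts to look and compute and a shell command to move; the robot and the scene stay as the last step left them, time stands still between calls to the robot, and variables do not carry over. Pictures are saved under pics/ and viewed, at most 10 in all, crops included, and the job is handed in when it is done.

```bash
ls; mkdir -p pics; python3 - <<'E'
from cell import *
import cv2
s=read_state();print(s['time_s'],s['eef_pos'],s['tool_rot'],s['gripper_width'])
for n in("top","side"):
    c=get_calibration(n);print(n,c)
    cv2.imwrite(f"pics/{n}0.png",get_image(n)[:,:,::-1])
E
```

```text
pics
0.0 [0.2486616  0.48976201 0.23023022] [[-8.91688108e-01  4.52649280e-01 -9.73462116e-04]
 [ 4.52650317e-01  8.91685601e-01 -2.11647902e-03]
 [-9.00005515e-05 -2.32787711e-03 -9.99997286e-01]] 1.001618233239692
top {'fx': 451.9492011739269, 'fy': 451.9492011739269, 'cx': 316.43010746237576, 'cy': 235.2900862091848, 'R': array([[-0.01731578, -0.99948652, -0.02696026],
       [-0.99578556,  0.01966796, -0.08957841],
       [ 0.09006266,  0.02529552, -0.99561481]]), 't': array([0.05003153, 0.56996039, 1.01910616])}
side {'fx': 561.3401839051656, 'fy': 561.3401839051656, 'cx': 309.2450747526384, 'cy': 236.60020586854486, 'R': array([[ 0.90197755, -0.43165287, -0.01059703],
       [-0.28822407, -0.58363326, -0.75914367],
       [ 0.32150176,  0.68778487, -0.65083684]]), 't': array([-0.47076664,  0.30105523,  1.20118544])}
```

View pics/top0.png

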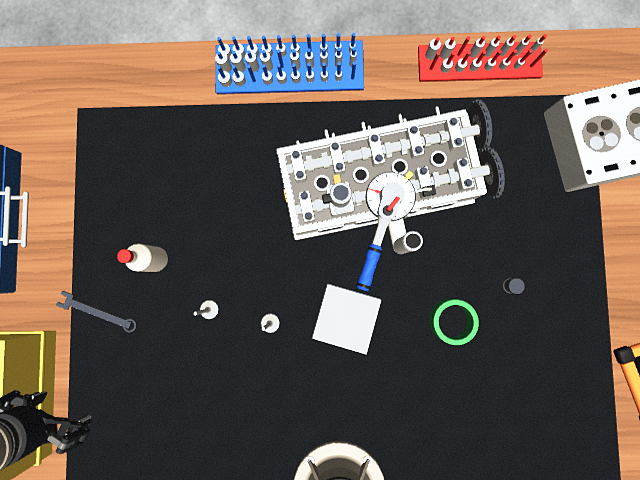

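View pics/side0.png

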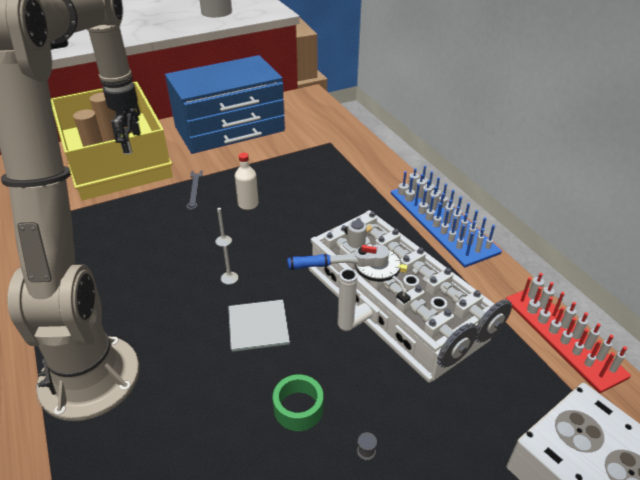

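The top picture shows the ratchet head at about (390,200), handle down to (366,288), elbow at (411,241), pump at (341,192), and yellow marker at (408,176). I need a closer crop.

```bash
python3 - <<'E'
import cv2
a=cv2.imread("pics/top0.png")[165:295,320:480]
cv2.imwrite("pics/topc.png",cv2.resize(a[:120],None,fx=5,fy=5,interpolation=cv2.INTER_CUBIC))
E
```

```text
(no output)
```

View pics/topc.png

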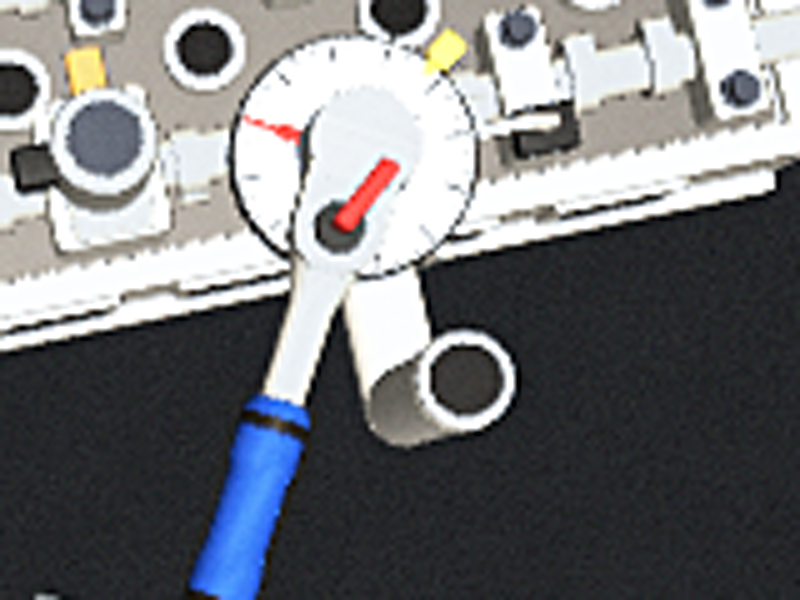

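```bash
cat >h.py <<'E'
import numpy as np
from cell import *
def pt(px,z,cam="top"):
    c=get_calibration(cam);R,t=c['R'],c['t']
    o=-R.T@t;d=R.T@np.array([(px[0]-c['cx'])/c['fx'],(px[1]-c['cy'])/c['fy'],1])
    return (o+d*(z-o[2])/d[2])[:2]
E
python3 - <<'E'
from h import *
cr=lambda u,v:((u+.5)/5+319.5,(v+.5)/5+164.5)
P={k:pt(cr(u,v),z) for k,(u,v,z) in dict(elbow=(466,380,.204),pump=(104,137,.204),dial=(354,155,.170),needle=(245,120,.170),tab=(430,72,.171),pivot=(340,228,.207),lend=(390,163,.222),ring1=(275,420,.203),end=(222,590,.203)).items()}
for k in P:print(k,P[k].round(4))
m=np.array([[-.165,-.017],[-.045,.098],[-.067,0]]);w=np.array([P['elbow'],P['pump'],P['dial']])
a=m-m.mean(0);b=w-w.mean(0)
th=np.arctan2((a[:,0]*b[:,1]-a[:,1]*b[:,0]).sum(),(a*b).sum())
R=np.array([[np.cos(th),-np.sin(th)],[np.sin(th),np.cos(th)]]);t=w.mean(0)-R@m.mean(0)
print("th",np.degrees(th),"res mm",(w-(m@R.T+t))*1e3)
ax=R@m[2]+t;print("axis",ax,"elbow",R@m[0]+t,"pump",R@m[1]+t)
ang=lambda p:np.degrees(np.arctan2(*(p-ax)[::-1]))
for k in('needle','tab','pivot','ring1','end','lend'):print(k,ang(P[k]),np.linalg.norm(P[k]-ax))
h=ang(P['pivot'])
print("handle zero dir",np.degrees(th)+135)
ds=[(np.degrees(th)+135-ang(P[k])) for k in('ring1','end')]
print("swing now deg",[ (d+180)%360-180 for d in ds],"marker",np.radians((ang(P['needle'])-ang(P['tab']))%360))
E
```

```text
elbow [ 0.5409 -0.1485]
pump [ 0.6378 -0.0128]
dial [ 0.6346 -0.1136]
needle [ 0.6497 -0.0705]
tab [ 0.6674 -0.1448]
pivot [ 0.5999 -0.1021]
lend [ 0.6221 -0.1196]
ring1 [ 0.5271 -0.0756]
end [ 0.4629 -0.0537]
th 10.714559945158854 res mm [[-0.26931244 -0.12059148]
 [ 0.02646925  0.24481465]
 [ 0.24284318 -0.12422317]]
axis [ 0.6343303  -0.11345163] elbow [ 0.54119945 -0.14837505] pump [ 0.63772694 -0.01307005]
needle 70.26622871057904 0.04564347149010899
tab -43.52558073228082 0.04555536594194914
pivot 161.76789656365727 0.03622028466926767
ring1 160.56842411972465 0.11369891881663322
end 160.78837466764048 0.18151356204379268
lend -153.2151397139907 0.013732598272425449
handle zero dir 145.71455994515884
swing now deg [np.float64(-14.853864174565814), np.float64(-15.073814722481643)] marker 1.9860417365798788
```

Head, axis, handle (swing −0.26) and marker (about 1.986 rad) are located with sub‑mm residuals. Next is the helper that converts targets to tool axes, then the travel.

```bash
cat >>h.py <<'E'
AX=np.array([.6343,-.1134]);H0=np.radians(145.71)
def pol(sw,u,v):  # point in drive_axis frame at swing sw
    a=H0-sw;return AX+u*np.array([np.cos(a),np.sin(a)])+v*np.array([-np.sin(a),np.cos(a)])
def row(xy,z,xdir=None):  # target -> row (cm, rad)
    s=read_state();R=s['tool_rot'];d=R.T@(np.r_[xy,z]-s['eef_pos'])*100
    yaw=np.arctan2(R[1,0],R[0,0]);t=0 if xdir is None else (yaw-xdir+np.pi)%(2*np.pi)-np.pi
    print([round(float(q),2) for q in d]+[round(float(t),3)])
E
python3 -c "
from h import *
p=pol(-.262,.0015,.040);print(p);row(p,.30,H0+.262-np.pi/2);row(p,.30,H0+.262+np.pi/2)"
```

```text
[ 0.6196777  -0.15066175]
[-62.07, -40.33, -6.88, 1.437]
[-62.07, -40.33, -6.88, -1.704]
```

```bash
python3 -m handwheel '[[-5,-3,-3.5,0.12],[-10,-6.5,-6.9,0.24],[-15,-10,-6.9,0.36],[-20,-13,-6.9,0.48],[-25,-16,-6.9,0.6],[-30,-19.5,-6.9,0.72],[-35,-23,-6.9,0.84],[-40,-26,-6.9,0.96],[-45,-29,-6.9,1.08],[-50,-32.5,-6.9,1.2]]' 0 20
python3 -c "
from h import *
p=pol(-.262,.0015,.040);row(p,.30,H0+.262-np.pi/2)"
```

```text
time_s: 1.35
eef_pos: [0.5484, -0.0265, 0.2999]
tool_rot: [[0.101, 0.995, -0.0], [0.995, -0.101, 0.001], [0.001, -0.001, -1.0]]
ft_force: [1.1, 0.1, -0.2]
gripper_width: 0.001
grip_force: 0.0
[-11.64, 8.35, -0.03, 0.235]
```

```bash
python3 -m handwheel '[[-4,2.8,0,0.08],[-8,5.6,0,0.16],[-11.6,8.35,0,0.235],[-11.6,8.35,0,0.235],[-11.6,8.35,0,0.235]]'
python3 -c "
from h import *
p=pol(-.262,.0015,.040);row(p,.211,H0+.262-np.pi/2)
print(read_state()['qpos'])
import cv2
cv2.imwrite('pics/t1.png',cv2.resize(get_image('top')[150:270,310:470,::-1],None,fx=5,fy=5,interpolation=2))"
```

```text
time_s: 1.98
eef_pos: [0.6191, -0.1486, 0.2996]
tool_rot: [[0.327, 0.945, -0.001], [0.945, -0.327, 0.001], [0.001, -0.002, -1.0]]
ft_force: [0.0, 0.9, 0.1]
gripper_width: 0.001
grip_force: 0.0
[-0.18, 0.13, 8.86, 0.003]
[-0.15723349  0.52975634  0.65006895  1.11962956 -0.31148778  1.58681113
  0.08557543]
```

View pics/t1.png

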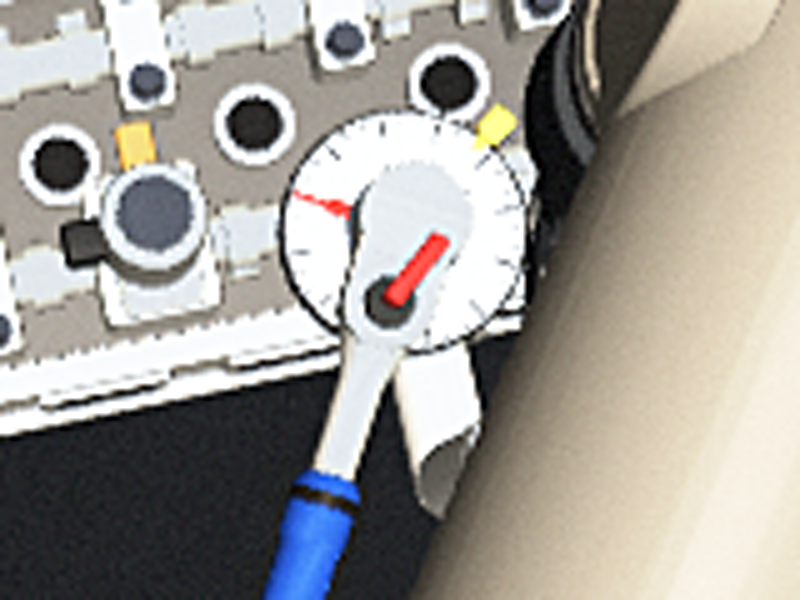

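The lever, dial and handle are unchanged (lever end at crop (440,243)); the gripper is above and to the right. Descend and push along tool +x.

```bash
python3 -m handwheel '[[-0.2,0.1,3,0],[-0.2,0.1,6,0],[-0.2,0.1,8.85,0],[-0.2,0.1,8.85,0],[-0.2,0.1,8.85,0]]'
python3 -m handwheel '[[0.5,0,0,0],[1,0,0,0],[1.5,0,0,0],[2,0,0,0],[2.5,0,0,0],[2.5,0,0,0],[2.5,0,0,0]]'
python3 -c "
from h import *
row(pol(-.262,.0015,.006),.211,H0+.262-np.pi/2)"
```

```text
time_s: 2.65
eef_pos: [0.6203, -0.1507, 0.2134]
tool_rot: [[0.326, 0.945, 0.002], [0.945, -0.326, 0.0], [0.001, 0.002, -1.0]]
ft_force: [0.1, 0.4, 0.9]
gripper_width: 0.001
grip_force: 0.0
time_s: 3.52
eef_pos: [0.6284, -0.1287, 0.2122]
tool_rot: [[0.328, 0.945, 0.002], [0.945, -0.328, -0.001], [-0.0, 0.002, -1.0]]
ft_force: [2.6, -2.9, -0.3]
gripper_width: -0.0
grip_force: 1.8
[1.04, -0.1, 0.12, 0.002]
```

```bash
python3 -m handwheel '[[0.3,0,0,0],[0.6,0,0,0],[0.9,0,0,0],[1.0,0,0,0],[1.0,0,0,0]]'
python3 -c "
from h import *
row(pol(-.262,.0015,.006),.211,H0+.262-np.pi/2)"
```

```text
time_s: 4.15
eef_pos: [0.6324, -0.1191, 0.2123]
tool_rot: [[0.328, 0.945, 0.003], [0.945, -0.328, -0.001], [-0.0, 0.004, -1.0]]
ft_force: [4.2, -3.2, -0.4]
gripper_width: -0.001
grip_force: 2.7
[0.0, -0.16, 0.13, 0.002]
```

```bash
python3 -m handwheel '[[0.15,0,0,0],[0.3,0,0,0],[0.3,0,0,0]]'
python3 -m handwheel '[[-0.5,0,0,0],[-2,0,0,0],[-2,0,-5,0],[-2,0,-9,0],[-2,0,-9,0]]'
python3 -c "
from h import *
s=read_state();print(s['eef_pos'])
c=get_calibration('wrist');print({k:np.round(v,3).tolist() for k,v in c.items()})
import cv2
a=get_image('wrist');b=get_image('side')
cv2.imwrite('pics/w2.png',np.hstack([cv2.resize(a[:,:,::-1],(533,400)),cv2.resize(b[220:300,340:392,::-1],(260,400),interpolation=2)]))
cv2.imwrite('pics/wfull2.png',a[:,:,::-1])"
```

```text
time_s: 4.53
eef_pos: [0.633, -0.116, 0.2123]
tool_rot: [[0.328, 0.945, 0.002], [0.945, -0.328, -0.001], [-0.0, 0.002, -1.0]]
ft_force: [2.7, -4.8, -0.1]
gripper_width: -0.001
grip_force: 2.5
time_s: 5.15
eef_pos: [0.6258, -0.1339, 0.3053]
tool_rot: [[0.326, 0.945, 0.004], [0.945, -0.326, 0.001], [0.002, 0.003, -1.0]]
ft_force: [-0.8, 0.8, 0.3]
gripper_width: 0.003
grip_force: 0.0
[ 0.62582485 -0.13387391  0.30528819]
{'fx': 371.648, 'fy': 371.648, 'cx': 318.102, 'cy': 241.906, 'R': [[0.945, -0.327, 0.003], [-0.311, -0.895, 0.32], [-0.102, -0.303, -0.948]], 't': [-0.636, 0.009, 0.475]}
```

View pics/w2.png

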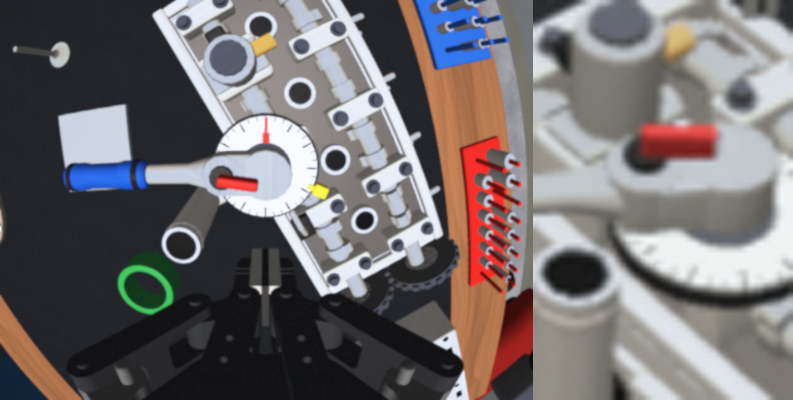

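The wrist picture shows the lever end (257,185) still slightly on the +v side of its pivot (220,175): the closed fingers are narrow and caught only its tip. I'll go again, nearer the pivot (u ≈ 13 mm).

```bash
python3 -c "
from h import *
p=pol(-.262,.013,.034);row(p,.305);row(p,.211)"
```

```text
[-1.2, -1.05, -0.39, 0.0]
[-1.22, -1.01, 9.01, 0.0]
```

```bash
python3 -m handwheel '[[-1.2,-1,0,0],[-1.2,-1,4,0],[-1.2,-1,8,0],[-1.2,-1,9.1,0],[-1.2,-1,9.1,0]]'
python3 -m handwheel '[[0.5,0,0,0],[1,0,0,0],[1.5,0,0,0],[2,0,0,0],[2.2,0,0,0],[2.2,0,0,0]]'
python3 -m handwheel '[[0.2,0,0,0],[0.4,0,0,0],[0.4,0,0,0]]'
python3 -c "
from h import *
row(pol(-.262,.013,.006),.211)"
```

```text
time_s: 5.88
eef_pos: [0.6113, -0.1418, 0.2096]
tool_rot: [[0.327, 0.945, -0.003], [0.945, -0.327, 0.001], [0.0, -0.003, -1.0]]
ft_force: [-0.1, -0.4, 1.0]
gripper_width: 0.002
grip_force: 0.0
time_s: 6.62
eef_pos: [0.6197, -0.1229, 0.2113]
tool_rot: [[0.328, 0.945, 0.001], [0.945, -0.328, -0.002], [-0.001, 0.002, -1.0]]
ft_force: [1.7, -3.2, 1.6]
gripper_width: -0.001
grip_force: 1.4
time_s: 7.0
eef_pos: [0.6211, -0.1182, 0.2111]
tool_rot: [[0.328, 0.945, 0.001], [0.945, -0.328, -0.0], [-0.0, 0.001, -1.0]]
ft_force: [0.9, -3.4, 2.0]
gripper_width: -0.003
grip_force: 1.9
[0.29, -0.21, 0.01, 0.0]
```

```bash
python3 -m handwheel '[[0.2,0,0,0],[0.4,0,0,0],[0.4,0,0,0]]'
python3 -m handwheel '[[0.2,0,0,0],[0.4,0,0,0],[0.4,0,0,0]]'
python3 -c "
from h import *
row(pol(-.262,.013,.000),.211)"
```

```text
time_s: 7.38
eef_pos: [0.6215, -0.1163, 0.2111]
tool_rot: [[0.329, 0.944, -0.0], [0.944, -0.329, -0.003], [-0.003, 0.001, -1.0]]
ft_force: [1.0, -6.4, 2.3]
gripper_width: -0.003
grip_force: 3.1
time_s: 7.75
eef_pos: [0.6216, -0.116, 0.2112]
tool_rot: [[0.332, 0.943, -0.002], [0.943, -0.332, -0.007], [-0.008, 0.0, -1.0]]
ft_force: [-0.9, -10.0, 3.2]
gripper_width: -0.003
grip_force: 4.8
[0.66, -0.19, 0.01, 0.0]
```

The tool has stalled with the force rising, so the lever is at its stop. Back off and look.

```bash
python3 -m handwheel '[[-1.2,0,0,0],[-2,0,0,0],[-2,0,-5,0],[-2,0,-9,0],[-2,0,-9,0]]'
python3 -c "
from h import *
import cv2
a=get_image('wrist')
cv2.imwrite('pics/w3.png',cv2.resize(a[100:320,60:420,::-1],(790,483),interpolation=2))
p=pol(-.262,.165,0)
row(p,.305,H0+.262);row(p,.305,H0+.262+np.pi)"
```

```text
time_s: 8.38
eef_pos: [0.6181, -0.1287, 0.3043]
tool_rot: [[0.326, 0.945, 0.006], [0.945, -0.326, 0.001], [0.003, 0.006, -1.0]]
ft_force: [-0.1, 0.4, -0.2]
gripper_width: 0.004
grip_force: 0.0
[2.03, -15.36, -0.33, -1.566]
[2.03, -15.36, -0.33, 1.575]
```

View pics/w3.png

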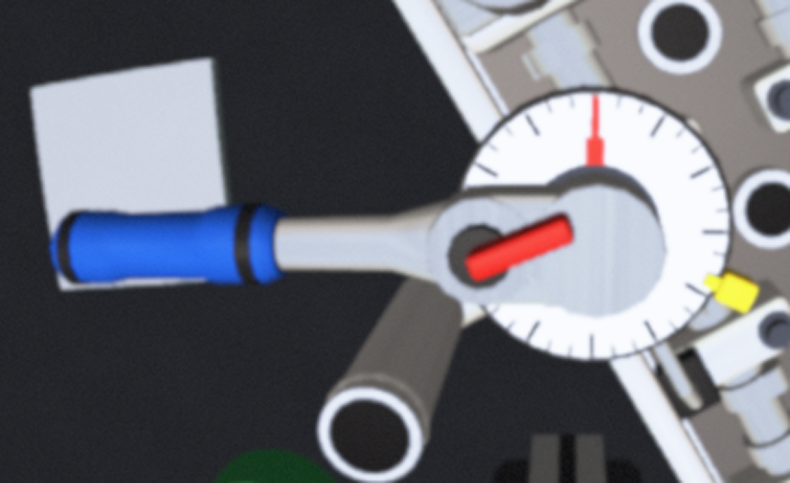

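The lever now sits across at the tighten stop: its tip is on the upper (−v) side of the pivot, about 0.35–0.4 rad, and the handle and needle are unmoved. Go to the grip.

```bash
python3 -m handwheel '[[0.2,-2,0,-0.18],[0.4,-4,0,-0.36],[0.6,-6,0,-0.54],[0.8,-8,0,-0.72],[1.0,-10,0,-0.9],[1.3,-12,0,-1.08],[1.6,-13.5,0,-1.26],[2.0,-15.4,0,-1.44],[2.0,-15.4,0,-1.566],[2.0,-15.4,0,-1.566]]' 5.5
python3 -c "
from h import *
p=pol(-.262,.165,0)
row(p,.169,H0+.262);print(read_state()['qpos'])"
```

```text
time_s: 9.68
eef_pos: [0.4766, -0.0588, 0.2992]
tool_rot: [[-0.943, 0.332, -0.004], [0.332, 0.943, 0.001], [0.004, -0.0, -1.0]]
ft_force: [0.7, -1.1, -0.8]
gripper_width: 0.642
grip_force: 0.0
[-0.24, 0.05, 13.02, -0.002]
[-0.25062972  0.14076898  0.39033966  1.57084082 -0.05460644  1.44447086
  1.37569046]
```

```bash
python3 -m handwheel '[[-0.2,0,4,0],[-0.2,0,8,0],[-0.2,0,12,0],[-0.2,0,13,0],[-0.2,0,13,0]]'
python3 -m handwheel '[[0,0,0,0],[0,0,0,0],[0,0,0,0],[0,0,0,0]]' 1.5 30
python3 - <<'E'
from h import *
s=read_state();d=s['eef_pos'][:2]-AX
print("swing",H0-np.arctan2(d[1],d[0]),np.linalg.norm(d),s['qpos'])
# arc rows in tool frame (x=u, y=-v side): turning by phi cw (tool +z)
r=.165
for f in np.radians([-4,-8,-12,-16,-20,-8,-16,-24,-32,-40,-48,-56,-64,-72]):
    print(round(f,3), round(100*r*(np.cos(f)-1),2), round(100*r*np.sin(f),2))
E
```

```text
time_s: 10.3
eef_pos: [0.4795, -0.0605, 0.1705]
tool_rot: [[-0.943, 0.333, -0.001], [0.333, 0.943, 0.0], [0.001, -0.0, -1.0]]
ft_force: [1.0, -0.6, 0.5]
gripper_width: 0.648
grip_force: 0.0
time_s: 10.8
eef_pos: [0.4812, -0.0605, 0.1726]
tool_rot: [[-0.943, 0.332, 0.004], [0.332, 0.943, 0.0], [-0.004, 0.002, -1.0]]
ft_force: [-0.1, 0.6, 6.5]
gripper_width: 0.303
grip_force: 29.6
swing -0.26595363819319173 0.16198605118441395 [-0.23307745  0.22474884  0.38456637  1.79216348 -0.09330379  1.13832593
  1.41390904]
-0.07 -0.04 -1.15
-0.14 -0.16 -2.3
-0.209 -0.36 -3.43
-0.279 -0.64 -4.55
-0.349 -1.0 -5.64
-0.14 -0.16 -2.3
-0.279 -0.64 -4.55
-0.419 -1.43 -6.71
-0.559 -2.51 -8.74
-0.698 -3.86 -10.61
-0.838 -5.46 -12.26
-0.977 -7.27 -13.68
-1.117 -9.27 -14.83
-1.257 -11.4 -15.69
```

Gripped. Swing back (free) first, to about −0.61.

```bash
cat >>h.py <<'E'
def st():
    s=read_state();d=s['eef_pos'][:2]-AX;R=s['tool_rot']
    print("t",s['time_s'],"swing",round(H0-np.arctan2(d[1],d[0]),3),"yaw swing",round((H0-np.arctan2(R[1,0],R[0,0])+np.pi)%(2*np.pi)-np.pi,3),"r",round(np.linalg.norm(d),4),"q7",round(s['qpos'][6],2),"T",np.round(s['ft_force'],1),np.round(s['torque'],2))
E
python3 -m handwheel '[[-0.04,-1.15,0,-0.07],[-0.16,-2.3,0,-0.14],[-0.36,-3.43,0,-0.209],[-0.64,-4.55,0,-0.279],[-1,-5.6,0,-0.345],[-1,-5.6,0,-0.345],[-1,-5.6,0,-0.345]]'
python3 -c "
from h import *
st()"
```

```text
time_s: 11.68
eef_pos: [0.4723, -0.1164, 0.1726]
tool_rot: [[-1.0, -0.007, 0.004], [-0.007, 1.0, 0.0], [-0.004, 0.0, -1.0]]
ft_force: [1.2, 1.9, 6.6]
gripper_width: 0.305
grip_force: 30.1
t 11.675 swing 5.666 yaw swing -0.605 r 0.1621 q7 1.87 T [1.2 1.9 6.6] [ 0.28 -0.08  0.3 ]
```

```bash
python3 -c "
import numpy as np
for f in np.arange(1,11)*.12: print([round(16.2*(np.cos(f)-1),2),round(16.2*np.sin(f),2),0,round(f,2)])"
```

```text
[np.float64(-0.12), np.float64(1.94), 0, np.float64(0.12)]
[np.float64(-0.46), np.float64(3.85), 0, np.float64(0.24)]
[np.float64(-1.04), np.float64(5.71), 0, np.float64(0.36)]
[np.float64(-1.83), np.float64(7.48), 0, np.float64(0.48)]
[np.float64(-2.83), np.float64(9.15), 0, np.float64(0.6)]
[np.float64(-4.02), np.float64(10.68), 0, np.float64(0.72)]
[np.float64(-5.39), np.float64(12.06), 0, np.float64(0.84)]
[np.float64(-6.91), np.float64(13.27), 0, np.float64(0.96)]
[np.float64(-8.56), np.float64(14.29), 0, np.float64(1.08)]
[np.float64(-10.33), np.float64(15.1), 0, np.float64(1.2)]
```

```bash
python3 -m handwheel '[[-0.12,1.94,0,0.12],[-0.46,3.85,0,0.24],[-1.04,5.71,0,0.36],[-1.83,7.48,0,0.48],[-2.83,9.15,0,0.6],[-4.02,10.68,0,0.72],[-5.39,12.06,0,0.84],[-6.91,13.27,0,0.96],[-8.56,14.29,0,1.08],[-10.33,15.1,0,1.2]]'
python3 -m handwheel '[[0,0,0,0],[0,0,0,0]]'
python3 -c "
from h import *
import cv2
st();cv2.imwrite('pics/t4.png',cv2.resize(get_image('top')[150:270,310:470,::-1],None,fx=5,fy=5,interpolation=2))
cv2.imwrite('pics/w4.png',get_image('wrist')[:,:,::-1])
"
```

```text
time_s: 12.92
eef_pos: [0.5714, 0.0353, 0.1725]
tool_rot: [[-0.364, 0.931, -0.004], [0.931, 0.364, 0.001], [0.002, -0.003, -1.0]]
ft_force: [-7.0, -0.3, 10.8]
gripper_width: 0.302
grip_force: 31.9
time_s: 13.18
eef_pos: [0.5732, 0.0362, 0.1725]
tool_rot: [[-0.368, 0.93, 0.001], [0.93, 0.368, 0.002], [0.001, 0.002, -1.0]]
ft_force: [-2.3, 2.5, 8.5]
gripper_width: 0.301
grip_force: 30.1
t 13.175 swing 0.585 yaw swing 0.595 r 0.1616 q7 0.45 T [-2.3  2.5  8.5] [ 0.35  0.58 -0.01]
```

View pics/t4.png

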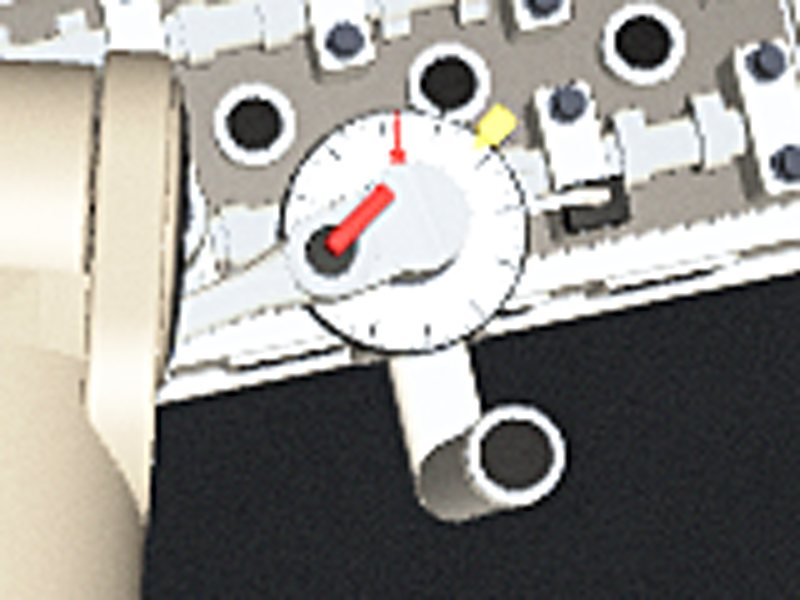

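The needle has moved to crop (397,113), with the yellow tab's inner edge at (480,146) and the lever still at tighten. Compute the remainder.

```bash
cat >>h.py <<'E'
def mk(n,tab=(480,146)):
    f=lambda p:pt(((p[0]+.5)/5+309.5,(p[1]+.5)/5+149.5),.17)-AX
    a,b=f(n),f(tab);A=np.arctan2(a[1],a[0]);B=np.arctan2(b[1],b[0])
    print("needle deg",np.degrees(A),"bolt",np.radians(70.27)-A,"tab",np.degrees(B),"remain",A-B,"radii",np.hypot(*a),np.hypot(*b))
E
python3 -c "
from h import *
mk((397,113));mk((397,113),(476,150))
for f in np.arange(1,11)*-.12: print([round(16.2*(np.cos(f)-1),2),round(16.2*np.sin(f),2),0,round(f,2)])"
```

```text
needle deg 1.3227841464253458 bolt 1.2033559267281102 tab -43.18784093164171 remain 0.7768569597330282 radii 0.047927400063964495 0.04619425743592139
needle deg 1.3227841464253458 bolt 1.2033559267281102 tab -43.03643060260891 remain 0.7742143509698778 radii 0.047927400063964495 0.043903356636393796
[np.float64(-0.12), np.float64(-1.94), 0, np.float64(-0.12)]
[np.float64(-0.46), np.float64(-3.85), 0, np.float64(-0.24)]
[np.float64(-1.04), np.float64(-5.71), 0, np.float64(-0.36)]
[np.float64(-1.83), np.float64(-7.48), 0, np.float64(-0.48)]
[np.float64(-2.83), np.float64(-9.15), 0, np.float64(-0.6)]
[np.float64(-4.02), np.float64(-10.68), 0, np.float64(-0.72)]
[np.float64(-5.39), np.float64(-12.06), 0, np.float64(-0.84)]
[np.float64(-6.91), np.float64(-13.27), 0, np.float64(-0.96)]
[np.float64(-8.56), np.float64(-14.29), 0, np.float64(-1.08)]
[np.float64(-10.33), np.float64(-15.1), 0, np.float64(-1.2)]
```

```bash
python3 -m handwheel '[[-0.12,-1.94,0,-0.12],[-0.46,-3.85,0,-0.24],[-1.04,-5.71,0,-0.36],[-1.83,-7.48,0,-0.48],[-2.83,-9.15,0,-0.6],[-4.02,-10.68,0,-0.72],[-5.39,-12.06,0,-0.84],[-6.91,-13.27,0,-0.96],[-8.56,-14.29,0,-1.08],[-8.56,-14.29,0,-1.08]]'
python3 -m handwheel '[[0,0,0,0],[0,0,0,0]]'
python3 -c "
from h import *
st()"
python3 -m handwheel '[[-0.12,1.94,0,0.12],[-0.46,3.85,0,0.24],[-1.04,5.71,0,0.36],[-1.83,7.48,0,0.48],[-2.83,9.15,0,0.6],[-4.02,10.68,0,0.72],[-4.02,10.68,0,0.72],[-4.02,10.68,0,0.72]]'
python3 -c "
from h import *
import cv2
st();cv2.imwrite('pics/t5.png',cv2.resize(get_image('top')[150:270,310:470,::-1],None,fx=5,fy=5,interpolation=2))
"
```

```text
time_s: 14.52
eef_pos: [0.4731, -0.0977, 0.1724]
tool_rot: [[-0.993, 0.116, 0.004], [0.116, 0.993, 0.0], [-0.004, 0.001, -1.0]]
ft_force: [1.3, 1.3, 8.3]
gripper_width: 0.308
grip_force: 31.0
time_s: 14.78
eef_pos: [0.4732, -0.097, 0.1724]
tool_rot: [[-0.993, 0.115, 0.004], [0.115, 0.993, -0.001], [-0.004, -0.0, -1.0]]
ft_force: [0.4, 0.4, 7.8]
gripper_width: 0.303
grip_force: 30.7
t 14.775 swing -0.497 yaw swing -0.483 r 0.162 q7 1.71 T [0.4 0.4 7.8] [ 0.09 -0.14  0.18]
time_s: 15.78
eef_pos: [0.5244, 0.0053, 0.1724]
tool_rot: [[-0.671, 0.742, 0.002], [0.742, 0.671, 0.001], [-0.001, 0.002, -1.0]]
ft_force: [-0.3, 0.7, 9.3]
gripper_width: 0.304
grip_force: 30.6
t 15.775 swing 0.225 yaw swing 0.237 r 0.1618 q7 0.81 T [-0.3  0.7  9.3] [ 0.2   0.25 -0.05]
```

View pics/t5.png

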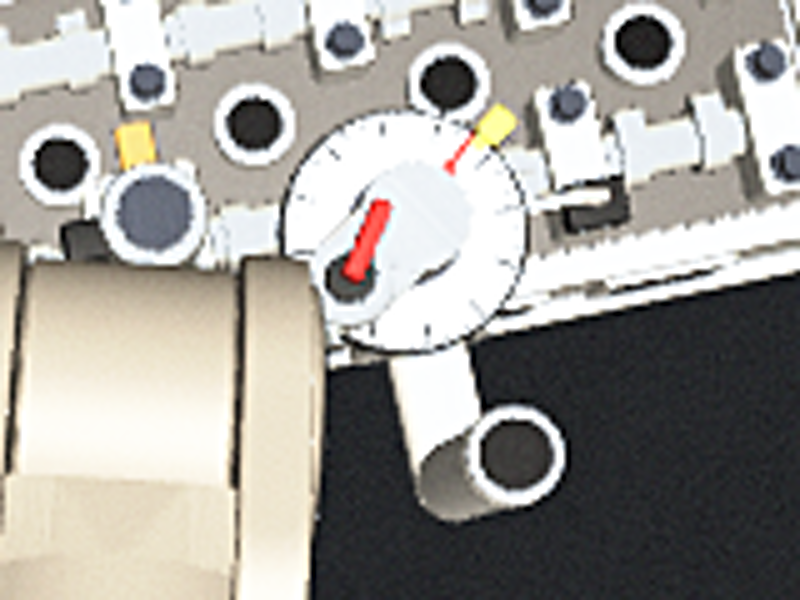

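The needle, crop (448,172)→(474,136), has almost reached the tab's inner edge (480,146).

```bash
python3 -c "
from h import *
mk((474,136));mk((462,153));mk((474,136),(493,126))"
```

```text
needle deg -37.83282235462804 bolt 1.8867501807867884 tab -43.18784093164171 remain 0.09346270567435 radii 0.04787124227085362 0.04619425743592139
needle deg -38.13291831150756 bolt 1.891987843306259 tab -43.18784093164171 remain 0.08822504315487956 radii 0.039408795188900766 0.04619425743592139
needle deg -37.83282235462804 bolt 1.8867501807867884 tab -41.64637313790458 remain 0.06655901736018432 radii 0.04787124227085362 0.05581304154646231
```

```bash
python3 -m handwheel '[[-0.01,0.65,0,0.04],[-0.05,1.29,0,0.08],[-0.05,1.29,0,0.08],[-0.05,1.29,0,0.08],[-0.05,1.29,0,0.08]]'
python3 -m handwheel '[[0,0,0,0],[0,0,0,0],[0,0,0,0]]' 5.5
python3 -m handwheel '[[0,0,-4,0],[0,0,-8,0],[0,0,-12,0],[4,0,-13,0],[8,0,-13,0],[8,0,-13,0],[8,0,-13,0]]'
python3 -c "
from h import *
import cv2
st();cv2.imwrite('pics/t6.png',cv2.resize(get_image('top')[150:270,310:470,::-1],None,fx=5,fy=5,interpolation=2))
"
```

```text
time_s: 16.45
eef_pos: [0.5336, 0.0132, 0.1724]
tool_rot: [[-0.609, 0.793, 0.001], [0.793, 0.609, 0.0], [-0.0, 0.001, -1.0]]
ft_force: [-2.9, 0.1, 9.8]
gripper_width: 0.308
grip_force: 31.0
time_s: 16.82
eef_pos: [0.5329, 0.0126, 0.1701]
tool_rot: [[-0.61, 0.792, -0.002], [0.792, 0.61, -0.0], [0.001, -0.001, -1.0]]
ft_force: [0.5, 0.0, 0.5]
gripper_width: 0.641
grip_force: 0.0
time_s: 17.7
eef_pos: [0.4847, 0.0751, 0.3006]
tool_rot: [[-0.61, 0.792, -0.0], [0.792, 0.61, -0.001], [-0.001, -0.001, -1.0]]
ft_force: [0.6, -1.0, 0.3]
gripper_width: 0.645
grip_force: 0.0
t 17.7 swing 0.301 yaw swing 0.316 r 0.2406 q7 0.53 T [ 0.6 -1.   0.3] [-0.09  0.03  0.02]
```

View pics/t6.png

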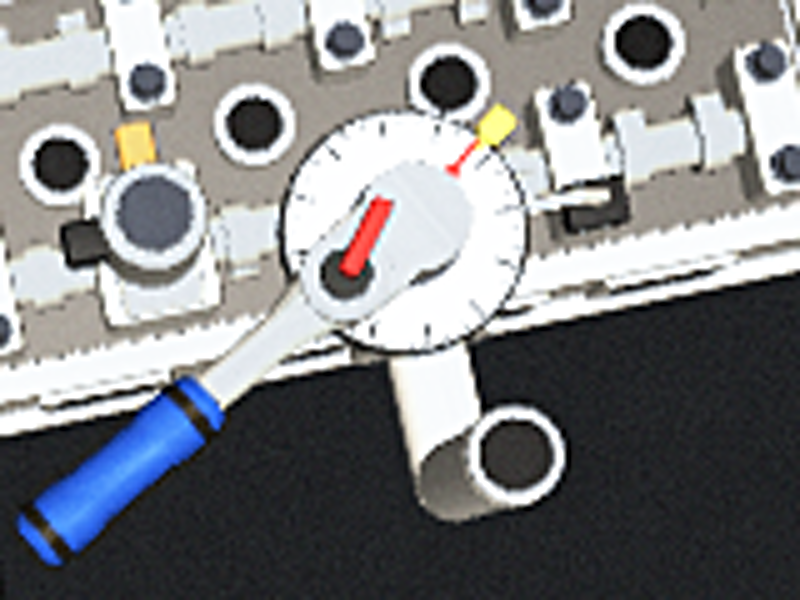

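```bash
python3 -c "
from h import *
mk((477,143));mk((465,158));close_job()"
```

```text
needle deg -41.08992568311088 bolt 1.94359735794648 tab -43.18784093164171 remain 0.03661552851465821 radii 0.04634597948360362 0.04619425743592139
needle deg -41.34512433155573 bolt 1.9480514146084824 tab -43.18784093164171 remain 0.03216147185265594 radii 0.038543635244790805 0.04619425743592139
the job is handed in; nothing more can be done
```

The job is handed in, though I haven't seen the verdict: by the camera the needle stands about 0.03 rad (1.6 mm) short of the yellow tab, within the 6 mm tolerance. The lever is at its tighten stop, the ratchet is still on the bolt, and the arm was clear at about 18 s.

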